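# Lock a splined grooved plug into an upright cam-arm coupler

### The arm

A 6-joint arm with a two-finger parallel gripper is mounted at the origin on a cart in front of the work surface, level with it; the furniture and walls round the work are solid. World frame = base frame: x ahead of the robot, y to its left, z up, the work surface at z = 0. Lengths are in m, angles in rad, forces in N, time in s.
With the tool pointing down it reaches from about 0.35 to 0.725 m from the base axis. Payload 4.3 kg.
Tool frame: the origin (TCP) lies at the centre of the arm's flange, where the gripper is bolted on; the fingertips stand 173 mm ahead of it and the grasp point (between the pads) lies 155 mm ahead of it; z points along the fingers, y is the line along which they close (so a half turn about z gives the same grasp; the last joint's range is limited). The gripper opens to 85 mm and grips with 20 to 120 N. Pads are 22 mm wide; open, the fingers measure 114 mm over their backs; the gripper's body (76 mm by 85 mm) begins 54 mm behind the grasp point. The pads swing forward as they close: fully open they stand 13 mm farther back than shut.
Start: joints at [1.019, 0.377, 0.081, 1.274, 0, 1.46], TCP at [0.246, 0.52, 0.405] pointing down, gripper open.
Joint ranges: [-2.72, 2.72], [-0.84, 1.66], [-1.02, 1.22], [-1.77, 2.12], [-1.37, 1.28], [-3.14, 3.14]. Speed limits (rad/s): [2.57, 2.57, 3.14, 3.14, 3.14, 3.14].

### API

Orientations are given as a 3x3 rotation matrix whose columns are the frame's x, y, z axes.
In Python, from plant import bot gives the robot as it stands.
- The arm moves only by the shell command python3 -m handwheel 'ROWS' [FORCE]. ROWS is a JSON object of lists of equal length, an entry for each row: "translation": the shift along the tool's x, y, z as a fraction of full scale, a list of three; "yaw": the turn about the tool's z as a fraction of full scale; "claw": the finger opening in mm, from 0 to 85.4. In form: {"translation": [[dx, dy, dz], ...], "yaw": [yaw, ...], "claw": [claw, ...]}. A call has 1 to 10 rows; each row shifts and turns the commanded pose from where the row before left it, along the tool's axes as they then stand; what a row does not reach is not made up. Full scale, the value 1, is 0.02 m for a shift and 4 degrees for a turn. A row lasts 1/10 s, in which the tool goes at most 50 mm and 8.59 degrees, less where a joint would pass 70% of its speed; a pose out of reach is approached as far as the arm can. A call with a number of a shift or a turn outside -1 to 1 is refused whole. A call with a gripper value outside its range is refused whole. The fingers move at their own pace and stop on an object; FORCE is the grip in N (left out, the last holds). Time passes only in rows, so rows that do not move let the fingers close. It gives the time, the measured TCP pose, the force, the opening and the grip force at its end, in the units of the state.
- bot.state(): the state, without advancing time (a new reading comes with each control period).
- bot.get_image(name): name is "scene" or "top" or "wrist"; returns a dict with "img" (420x560x3 uint8, red, green, blue), "camera_matrix" (3x3 intrinsics, pixels), "T" (4x4, takes a point from camera to world coordinates). Camera axes: x right, y down, z forward; pixel columns grow to the right and rows downward; lengths in m; the calibration is good to about 2 mm. A picture is of the moment at which its call begins. There is no depth.
- bot.close_job(): hands the job in; it is judged then, once.
The state is a dict: "t": time; "joint_positions": joint angles; "qd": joint speeds; "tau": joint torques, N m; "position": TCP position; "ee_rot": TCP orientation; "contact_force": force on the tool from outside, world axes, zero at the start; "moment": the same for the moment, N m; "grip_width": finger opening in m; "finger_force": force on a finger pad.
Only numpy, scipy, OpenCV 4.12 (cv2) and the standard library are available. Lean on these libraries where they do the work, as an engineer would, in place of code of your own. Each camera call takes 0.05 s, during which the arm holds its last target. There are 200 camera calls.

### The job

The brass plug stands too high in the upright cam-arm coupler because its nose rests on the splines hidden inside: turn it gently until it drops down onto the rubber ring. Then swing the two steel cam arms down together, never putting one right down while the other still sticks out sideways, until both hang flat against the coupler's sides and the plug is drawn down and locked. Leave the pliers, oil bottle, tape measure and copper pipe where they lie.

Things in the scene. Friction and masses are not known exactly. Their poses are not given: they have to be found in the camera images.
- coupler: Fixed upright coupler of grey cast aluminium on a dark square base plate 110 x 110 x 8 mm. Origin: centre of the plate's underside, on the bench; z up along the bore, y runs from the right cam arm to the left one. Body 45 mm across. Arm pivots: 95 mm above the bench, 24 mm to either side (+y, -y) of the axis, between ears 28 mm wide; windows there let the cam lobes in.
- coupler_mouth (a point): Centre of the coupler's open mouth, 103 mm above the bench. A black sprung rubber ring stands 8.5 mm above it (preload 5 N, 1.2 N per mm, gives 5 mm). Hidden in the bore under the plug is a fixed cross-shaped splined stub with four equal fins: it fits the plug every quarter turn, but its angle is unknown, differs each time and must be found by feel.
- plug: Loose brass plug, about 0.35 kg, 88 mm long, upright in the mouth. Origin: centre of its lower (nose) end; z up its axis. Nose 61 mm above the bench at the start. Turned either way by less than a quarter turn, its lugs line up (window about 0.2 rad) and it can drop 14 mm onto the rubber ring; the arms then draw it 4 mm lower (nose at 43 mm). Until it has dropped it blocks the arms.
- plug_head (a point): Centre of the plug's head, on its axis, 78.5 mm above the nose; axes as the plug's. The head is 34 mm along x, 26 mm along y (grip across this) and 18 mm tall, its top 9 mm above this point; below it is a round collar 43 mm across and 5 mm thick.
- cam_left (a joint): Angle (rad) of the steel cam arm on the coupler's +y side: 0 level, sticking out; negative slopes up; 1.57 hangs flat against the coupler. Bar 14 mm wide, 7 mm thick, to 77 mm from the pivot with its finger ring; at 0 its upper face is 8 mm above the pivot. Stays where left (0.12 N m friction), a little stiffer in the last 0.8 rad. Both at 1.57: 64 mm over their outer faces.
- cam_right (a joint): The same for the cam arm on the coupler's -y side: 0 level, negative slopes up, 1.57 hangs flat against the coupler.
- cam_left_tip (a point): Centre of the finger ring (18 mm across) at the end of the left cam arm, 66 mm from its pivot.
- cam_right_tip (a point): Centre of the finger ring at the end of the right cam arm, 66 mm from its pivot.
- pliers_red: Bystander: pliers with red handles, 172 x 57 x 13 mm, lying flat; origin at the centre of the underside.
- oil_bottle: Bystander: small yellow oil bottle with a red spout, 160 mm tall, standing; origin at the centre of the underside.
- tape_measure: Bystander: yellow pocket tape measure, 34 x 80 x 59 mm; origin at the centre of the underside.
- copper_offcut: Bystander: straight copper pipe 160 mm long, 19 mm across, lying behind the coupler; origin at the centre of the underside.

How it is judged:
By the outcome, as a careful person would: the job done as asked, in the order asked, and still so for the second after the job is handed in, with the robot touching nothing.
It also fails if it takes over 48 s, if anything falls off the work surface, if the arm or the gripper's body presses on something with over 40 N, if the wrist force passes 120 N, or if a joint passes its speed limit or range.

## Working session

There is one attempt and no reset: what is moved stays moved. The work goes in short steps, Python scripts to look and compute and a shell command to move; the robot and the scene stay as the last step left them, time stands still between calls to the robot, and variables do not carry over. Pictures are saved under pics/ and viewed, at most 10 in all, crops included, and the job is handed in when it is done.

```bash
mkdir -p pics
python3 - <<'E'
from plant import bot
import cv2,numpy as np
for n in ("scene","top"):
    d=bot.get_image(n); cv2.imwrite(f"pics/{n}0.png",d["img"][:,:,::-1]); print(n,d["camera_matrix"].tolist(),d["T"].round(4).tolist())
s=bot.state(); print({k:np.round(v,3).tolist() for k,v in s.items()})
E
```

```text
scene [[501.2681867876957, 0.0, 278.4930715578023], [0.0, 501.2681867876957, 208.85075208849287], [0.0, 0.0, 1.0]] [[0.7128, -0.3127, 0.6278, -0.1987], [-0.7009, -0.3495, 0.6217, -0.655], [0.025, -0.8832, -0.4683, 0.6234], [0.0, 0.0, 0.0, 1.0]]
top [[527.3426866953696, 0.0, 279.2966902028291], [0.0, 527.3426866953696, 214.11063034773838], [0.0, 0.0, 1.0]] [[-0.0885, -0.9755, 0.2014, 0.2017], [-0.9961, 0.0868, -0.0171, 0.0473], [-0.0008, -0.2021, -0.9794, 1.4898], [0.0, 0.0, 0.0, 1.0]]
{'t': 0.1, 'joint_positions': [1.019, 0.378, 0.08, 1.274, 0.0, 1.461], 'qd': [0.0, -0.002, 0.004, -0.0, -0.002, 0.002], 'tau': [0.001, -46.469, 27.058, 0.012, -0.0, 0.0], 'position': [0.246, 0.52, 0.404], 'ee_rot': [[-0.904, 0.428, -0.001], [0.428, 0.904, -0.002], [0.0, -0.002, -1.0]], 'contact_force': [0.311, -1.163, 0.351], 'moment': [-0.007, 0.01, -0.023], 'finger_force': 0.0, 'grip_width': 0.086}
```

View pics/scene0.png

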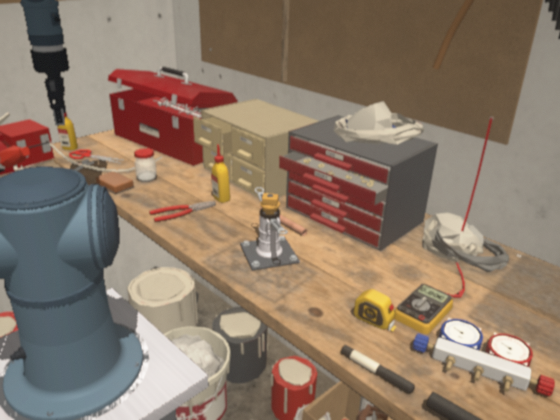

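View pics/top0.png

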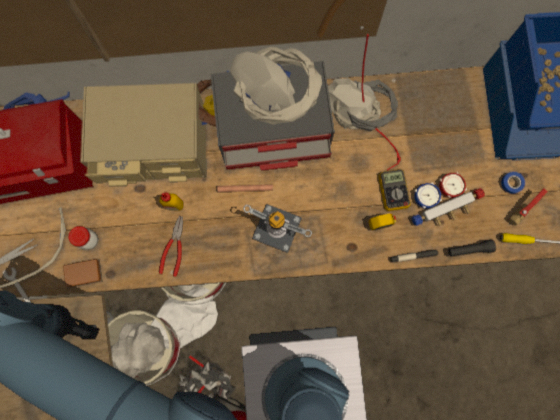

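The top view shows the coupler near (277,227), with its arm rings near (250,212) and (307,232). The oil bottle is at (171,200), the pliers at (173,248), the pipe at (245,188) and the tape measure at (381,221). I'll zoom in on the coupler.

Run:
```python
import cv2,numpy as np
a=cv2.imread("pics/top0.png")[185:265,230:330]; b=cv2.imread("pics/scene0.png")[180:275,225:310]
cv2.imwrite("pics/c0.png",np.hstack([cv2.resize(a,(400*1,320),interpolation=2),cv2.resize(b,(286,320),interpolation=2)]))
```

```text
(no output)
```

View pics/c0.png

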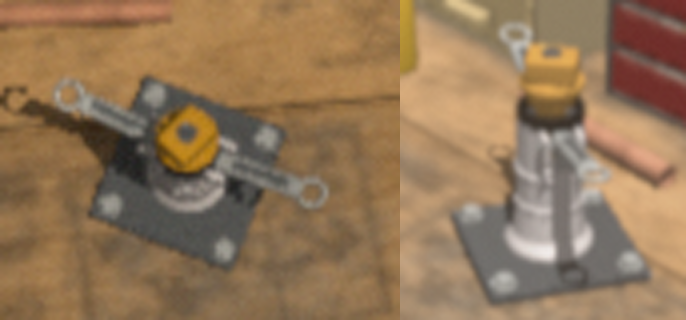

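The crop shows the plate corners, in crop pixels at 4x, at (147,77), (285,130), (228,270) and (90,215). The plug top is at (187,131) and the rings are at (69,95) and (312,192).

```bash
cat > h.py <<'E'
import numpy as np
def ray(K,T,u,v):
    d=T[:3,:3]@np.linalg.solve(K,[u,v,1]); return T[:3,3],d
def atz(K,T,u,v,z):
    o,d=ray(K,T,u,v); return o+d*(z-o[2])/d[2]
def proj(K,T,p):
    c=np.linalg.inv(T)@np.r_[p,1]; q=K@c[:3]; return q[:2]/q[2]
E
python3 - <<'E'
from plant import bot
from h import *
d=bot.get_image("top");K,T=d["camera_matrix"],d["T"]
f=lambda u,v,z:atz(K,T,u/4+230,v/4+185,z)
C=np.array([f(*p,.008) for p in [(147,77),(285,130),(228,270),(90,215)]])
print(C.round(4),C.mean(0).round(4),np.linalg.norm(C-np.roll(C,1,0),axis=1).round(3))
c=C.mean(0)
print("head",f(187,131,.1485).round(4))
e=C[0]+C[3]-C[1]-C[2]; e/=np.linalg.norm(e); yaw=np.arctan2(-e[0],e[1]);print("coupler y",e.round(3),"yaw",yaw)
e2=np.array([e[0],e[1]])
for (u,v),s in (((69,95),1),((312,192),-1)):
  for z in (.095,.1,.11,.12,.13,.14):
    p=f(u,v,z)[:2]-c[:2]; print(s,z,"along",(p@e2).round(4),"side",(p@[e2[1],-e2[0]]).round(4), "exp",24+1e3*np.sqrt(max(0,.066**2-(z-.095)**2)))
s=bot.state();R=s["ee_rot"]; tgt=f(187,131,.1485)
print("dtool",(R.T@(np.r_[tgt[:2],.0]-s["position"])).round(4))
E
```

```text
[[ 0.5384  0.0549  0.008 ]
 [ 0.4909 -0.0403  0.008 ]
 [ 0.394   0.0095  0.008 ]
 [ 0.4419  0.1036  0.008 ]] [0.4663 0.0319 0.008 ] [0.108 0.106 0.109 0.106]
head [0.4684 0.0313 0.1485]
coupler y [0.45  0.893 0.   ] yaw -0.4667562246073142
1 0.095 along 0.088 side 0.0056 exp 90.0
1 0.1 along 0.0873 side 0.0047 exp 89.8103335350916
1 0.11 along 0.086 side 0.0029 exp 88.27285585688566
1 0.12 along 0.0846 side 0.0011 exp 85.08191221630182
1 0.13 along 0.0832 side -0.0007 exp 79.95533933415112
1 0.14 along 0.0818 side -0.0025 exp 72.28043081829324
-1 0.095 along -0.0886 side 0.0042 exp 90.0
-1 0.1 along -0.0887 side 0.0033 exp 89.8103335350916
-1 0.11 along -0.0888 side 0.0015 exp 88.27285585688566
-1 0.12 along -0.0889 side -0.0003 exp 85.08191221630182
-1 0.13 along -0.0891 side -0.0021 exp 79.95533933415112
-1 0.14 along -0.0892 side -0.0038 exp 72.28043081829324
dtool [-0.4101 -0.3455  0.4044]
```

```bash
R='{"translation":[[-1,-0.86,0],[-1,-0.86,0],[-1,-0.86,0],[-1,-0.86,0],[-1,-0.86,0],[-1,-0.86,0],[-1,-0.86,0],[-1,-0.86,0],[-1,-0.86,0],[-1,-0.86,0]],"yaw":[0,0,0,0,0,0,0,0,0,0],"claw":[85,85,85,85,85,85,85,85,85,85]}'; true
python3 -m handwheel '{"translation":[[-1,-0.86,0],[-1,-0.86,0],[-1,-0.86,0],[-1,-0.86,0],[-1,-0.86,0],[-1,-0.86,0],[-1,-0.86,0],[-1,-0.86,0],[-1,-0.86,0],[-1,-0.86,0]],"yaw":[0,0,0,0,0,0,0,0,0,0],"claw":[85,85,85,85,85,85,85,85,85,85]}' 25
python3 -m handwheel '{"translation":[[-1,-0.86,0],[-1,-0.86,0],[-1,-0.86,0],[-1,-0.86,0],[-1,-0.86,0],[-1,-0.86,0],[-1,-0.86,0],[-1,-0.86,0],[-1,-0.86,0],[-0.5,-0.4,0],[0,0,0]],"yaw":[0,0,0,0,0,0,0,0,0,0,0],"claw":[85,85,85,85,85,85,85,85,85,85,85]}' 25
python3 -m handwheel '{"translation":[[-1,-0.86,0],[-1,-0.86,0],[-1,-0.86,0],[-1,-0.86,0],[-1,-0.86,0],[-1,-0.86,0],[-1,-0.86,0],[-1,-0.86,0],[-0.5,-0.4,0],[0,0,0]],"yaw":[0,0,0,0,0,0,0,0,0,0],"claw":[85,85,85,85,85,85,85,85,85,85]}' 25
python3 - <<'E'
from plant import bot
import cv2
from h import *
d=bot.get_image("wrist");K,T=d["camera_matrix"],d["T"]; cv2.imwrite("pics/w1.png",d["img"][:,:,::-1])
s=bot.state();print(s["t"],s["position"],s["ee_rot"].round(3).tolist()); print(K.round(1).tolist(),T.round(4).tolist()); print(proj(K,T,[.468,.0315,.1485]))
E
```

```text
t: 1.15
position: [0.3532, 0.2777, 0.4045]
ee_rot: [[-0.904, 0.427, -0.0], [0.427, 0.904, -0.0], [0.0, -0.0, -1.0]]
contact_force: [-0.5, -0.5, 0.3]
grip_width: 0.0853
finger_force: 0.0
t: 2.15
position: [0.445, 0.0736, 0.4045]
ee_rot: [[-0.903, 0.43, -0.0], [0.43, 0.903, 0.0], [0.0, 0.0, -1.0]]
contact_force: [-0.7, 0.9, -0.3]
grip_width: 0.085
finger_force: 0.0
2.2 [0.44450798 0.0744081  0.4045161 ] [[-0.903, 0.429, -0.001], [0.429, 0.903, 0.001], [0.001, 0.0, -1.0]]
[[341.7, 0.0, 283.7], [0.0, 341.7, 205.0], [0.0, 0.0, 1.0]] [[0.4293, 0.8569, 0.2854, 0.3705], [0.9031, -0.4076, -0.1347, 0.1083], [0.0009, 0.3156, -0.9489, 0.3729], [0.0, 0.0, 0.0, 1.0]]
[245.97045425 264.86275827]invalid input
```

View pics/w1.png

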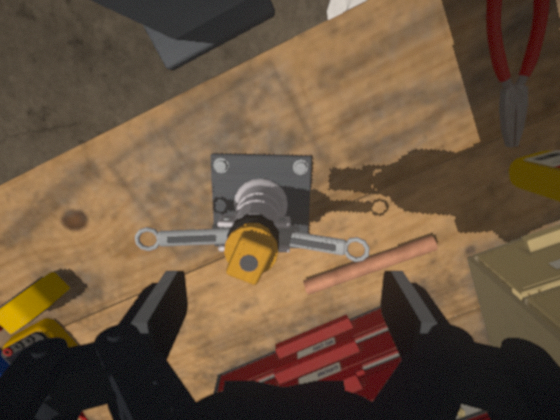

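The wrist view shows the plug head's top bore at (249,262) against a predicted (246,265), so the position holds. The head is turned a little relative to the fingers. I'll enlarge the head and take new estimates of it and the rings at (147,239) and (357,250).

Run:
```python
import cv2
a=cv2.imread("pics/w1.png")[210:295,205:295]
cv2.imwrite("pics/w1c.png",cv2.resize(a,None,fx=6,fy=6,interpolation=cv2.INTER_CUBIC))
```

```text
(no output)
```

View pics/w1c.png

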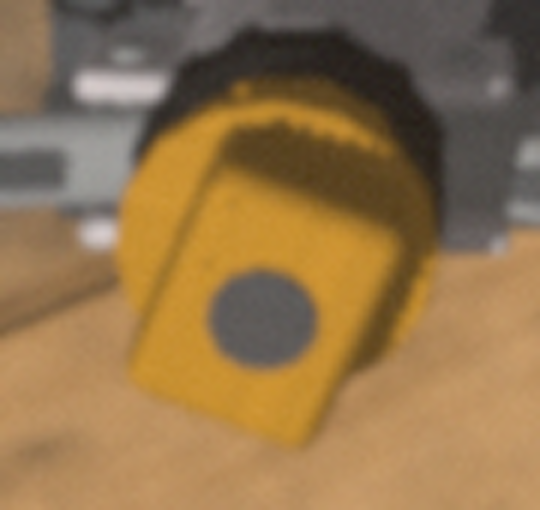

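The head's top face has crop corners (228,165), (405,240), (300,447) and (132,372), with the bore at (263,318).

Run:
```python
from plant import bot
from h import *
d=bot.get_image("wrist");K,T=d["camera_matrix"],d["T"]
f=lambda u,v,z:atz(K,T,u/6+205,v/6+210,z)
C=np.array([f(*p,.1485) for p in [(228,165),(405,240),(300,447),(132,372)]])
s=bot.state();R=s["ee_rot"]
print(C.mean(0),f(263,318,.1485),np.linalg.norm(C-np.roll(C,1,0),axis=1).round(4))
e=C[1]+C[2]-C[0]-C[3]  # short axis
et=R.T@e; print("short axis angle in tool deg",np.degrees(np.arctan2(-et[0],et[1])))
c=(C.mean(0)+f(263,318,.1485))/2
print("dtool mm",(R.T@(np.r_[c[:2],.2945]-s["position"])*1e3).round(1))
y=np.array([.45,.893]);
for u,v in((147,239),(357,250)):
  for z in(.1,.11,.12):
    p=atz(K,T,u,v,z)[:2]-[.4675,.0315]; print(u,z,p@y,p@[y[1],-y[0]])
ct=R.T@np.r_[y,0]; print("coupler y in tool deg",np.degrees(np.arctan2(-ct[0],ct[1])))
```

```text
[0.46595044 0.03601138 0.1485    ] [0.46700143 0.03507099 0.1485    ] [0.0306 0.0232 0.0315 0.023 ]
short axis angle in tool deg 26.292549001476228
dtool mm [-37.  -26.1 110. ]
147 0.1 -0.09027030817418882 0.0026224647162925285
147 0.11 -0.08603319881353089 -0.00194176463414877
147 0.12 -0.08179608945287294 -0.0065059939845900205
357 0.1 0.09342692537777822 0.00881851508016817
357 0.11 0.09093457554902856 0.004027303171236619
357 0.12 0.08844222572027886 -0.000763908737695035
coupler y in tool deg 1.425096427607174
```

```bash
python3 -m handwheel '{"translation":[[-0.95,-0.7,0],[-0.95,-0.66,0],[0,0,0.5],[0,0,0.5],[0,0,0.5],[0,0,0.5],[0,0,0.5],[0,0,0.5],[0,0,0.5],[0,0,0]],"yaw":[0,0,0.94,0.94,0.94,0.94,0.94,0.94,0.94,0],"claw":[60,60,60,60,60,60,60,60,60,60]}' 25
python3 - <<'E'
from plant import bot
import cv2
from h import *
d=bot.get_image("wrist");K,T=d["camera_matrix"],d["T"]; cv2.imwrite("pics/w2.png",d["img"][:,:,::-1])
np.savez("w2.npz",K=K,T=T)
s=bot.state();print(s["t"],s["position"],s["joint_positions"]); print(proj(K,T,np.r_[s["position"][:2],.1485]))
E
```

```text
t: 3.25
position: [0.4662, 0.035, 0.3335]
ee_rot: [[-0.622, 0.783, -0.003], [0.783, 0.622, 0.001], [0.002, -0.002, -1.0]]
contact_force: [-0.3, 0.3, 0.0]
grip_width: 0.0603
finger_force: 0.0
3.3 [0.46650295 0.03476282 0.33425696] [-6.14725725e-02  1.99615410e-01 -3.49131478e-01  1.02384982e+00
  4.09589462e-04  8.36668245e-01]
[286.28821538 264.64387766]
```

View pics/w2.png

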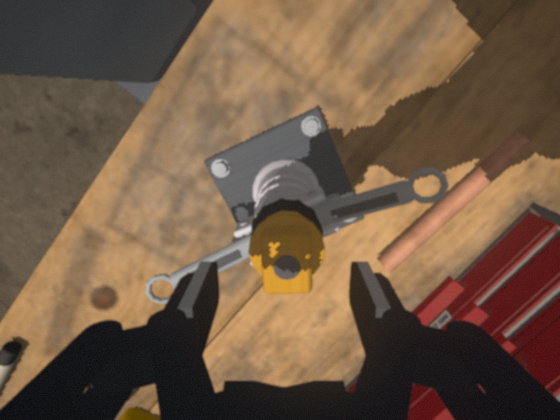

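The head is now square to the fingers and centred, with the bore at (287,266) against a predicted (286,265). Next I descend and grip.

```bash
python3 -m handwheel '{"translation":[[0,0,0.65],[0,0,0.65],[0,0,0],[0,0,0],[0,0,0],[0,0,0]],"yaw":[0,0,0,0,0,0],"claw":[60,60,15,15,15,15]}' 30
python3 -m handwheel '{"translation":[[0,0,0.1],[0,0,0]],"yaw":[0,0],"claw":[15,15]}' 30
```

```text
t: 3.9
position: [0.4676, 0.0338, 0.3097]
ee_rot: [[-0.621, 0.784, 0.001], [0.784, 0.621, 0.0], [-0.001, 0.001, -1.0]]
contact_force: [-0.7, -1.1, 3.4]
grip_width: 0.0254
finger_force: 33.2
t: 4.1
position: [0.4684, 0.0336, 0.3094]
ee_rot: [[-0.621, 0.784, 0.005], [0.784, 0.621, -0.0], [-0.003, 0.004, -1.0]]
contact_force: [-2.3, 0.3, 13.7]
grip_width: 0.0251
finger_force: 33.6
```

```bash
python3 -m handwheel '{"translation":[[0,0,0],[0,0,0],[0,0,0]],"yaw":[0.7,0.7,0.7],"claw":[15,15,15]}' 30
python3 -c "
from plant import bot;print(bot.state()['moment'])"
```

```text
t: 4.4
position: [0.4685, 0.0336, 0.3094]
ee_rot: [[-0.498, 0.867, 0.005], [0.867, 0.498, -0.0], [-0.003, 0.004, -1.0]]
contact_force: [-3.1, 0.2, 13.2]
grip_width: 0.0248
finger_force: 33.7
[0.05167677 0.63864928 0.05105408]
```

```bash
for i in 1; do python3 -m handwheel '{"translation":[[0,0,0],[0,0,0],[0,0,0]],"yaw":[0.7,0.7,0.7],"claw":[15,15,15]}' 30 | grep -E "^pos|force"; done
python3 -m handwheel '{"translation":[[0,0,0],[0,0,0],[0,0,0]],"yaw":[0.7,0.7,0.7],"claw":[15,15,15]}' 30 | grep -E "^pos|force"
python3 -c "
from plant import bot;print(bot.state()['moment'])"
```

```text
position: [0.4685, 0.0337, 0.3095]
contact_force: [-2.2, 1.1, 14.3]
finger_force: 33.7
position: [0.4686, 0.0337, 0.3095]
contact_force: [-2.7, 1.0, 13.7]
finger_force: 33.7
[0.08873077 0.57780349 0.04518078]
```

```bash
python3 -m handwheel '{"translation":[[0,0,0],[0,0,0],[0,0,0]],"yaw":[0.7,0.7,0.7],"claw":[15,15,15]}' 30 | grep -E "^pos|force"
python3 -c "
from plant import bot;print(bot.state()['moment'])"
```

```text
position: [0.4686, 0.0337, 0.3095]
contact_force: [-1.7, 1.7, 13.8]
finger_force: 33.7
[0.1536768  0.47813187 0.06769842]
```

```bash
python3 -m handwheel '{"translation":[[0,0,0],[0,0,0],[0,0,0]],"yaw":[0.7,0.7,0.7],"claw":[15,15,15]}' 30 | grep -E "^pos|force"
python3 -c "
from plant import bot;print(bot.state()['moment'])"
```

```text
position: [0.4686, 0.0337, 0.3094]
contact_force: [-1.9, -0.2, 13.1]
finger_force: 33.6
[0.16398924 0.46557087 0.06841696]
```

42° so far and no drop; continuing in the same small steps.

```bash
python3 -m handwheel '{"translation":[[0,0,0],[0,0,0],[0,0,0]],"yaw":[0.7,0.7,0.7],"claw":[15,15,15]}' 30 | grep -E "^pos|force"
python3 -c "
from plant import bot;print(bot.state()['moment'])"
```

```text
position: [0.4687, 0.0337, 0.3093]
contact_force: [-0.6, 0.9, 11.1]
finger_force: 33.3
[0.07939607 0.24387598 0.10284068]
```

```bash
python3 -m handwheel '{"translation":[[0,0,0],[0,0,0],[0,0,0]],"yaw":[0.7,0.7,0.7],"claw":[15,15,15]}' 30 | grep -E "^pos|force"
python3 -c "
from plant import bot;print(bot.state()['moment'])"
```

```text
position: [0.4687, 0.0336, 0.3087]
contact_force: [0.7, -0.1, 4.6]
finger_force: 32.6
[-0.00531849 -0.22434959  0.06475231]
```

The force fell away, so the plug is entering the splines. I'll follow it down gently.

```bash
python3 -m handwheel '{"translation":[[0,0,0.1],[0,0,0.1]],"yaw":[0,0],"claw":[15,15]}' 30 | grep -E "^pos|force"
python3 -c "
from plant import bot;print(bot.state()['moment'])"
```

```text
position: [0.468, 0.0336, 0.3029]
contact_force: [2.7, 0.0, -3.0]
finger_force: 31.7
[-0.06832613 -0.78466565  0.0119432 ]
```

```bash
python3 -m handwheel '{"translation":[[0,0,0.15],[0,0,0.15],[0,0,0]],"yaw":[0,0,0],"claw":[15,15,15]}' 30 | grep -E "^pos|force"
python3 -c "
from plant import bot;print(bot.state()['moment'])"
```

```text
position: [0.4679, 0.0336, 0.2963]
contact_force: [6.3, -0.1, -6.6]
finger_force: 31.2
[-0.08066851 -1.55512828 -0.05250613]
```

The plug is down about 14 mm. I'll release it and rotate back to line up with the cam arms.

```bash
python3 -m handwheel '{"translation":[[0,0,0],[0,0,0],[0,0,-0.5],[0,0,-0.5],[0,0,0],[0,0,0],[0,0,0],[0,0,0],[0,0,0],[0,0,0]],"yaw":[0,0,0,-1,-1,-1,-1,-1,-1,-1],"claw":[60,60,85,85,85,85,85,85,85,85]}' 30 | grep -E "^pos|force"
python3 -m handwheel '{"translation":[[0,0,0],[0,0,0],[0,0,0],[0,0,0],[0,0,0],[0,0,0],[0,0,0],[0,0,0],[0,0,0],[0,0,0]],"yaw":[-1,-1,-1,-1,-1,-1,-1,-1,-1,-1],"claw":[85,85,85,85,85,85,85,85,85,85]}'  | grep -E "^pos|force"
python3 -m handwheel '{"translation":[[0,0,0],[0,0,0],[0,0,0],[0,0,0],[0,0,0],[0,0,0]],"yaw":[-1,-1,-1,-0.9,0,0],"claw":[85,85,85,85,85,85]}'
python3 - <<'E'
from plant import bot
import cv2
from h import *
I=[]
for n in("wrist","top","scene"):
    d=bot.get_image(n);K,T=d["camera_matrix"],d["T"]; s=bot.state()
    print(n,[proj(K,T,[.4675,.0335,z]).round(1).tolist() for z in (.1345,.1165,.103)])
    I.append(d["img"][:,:,::-1])
    if n=="wrist": print(K.round(1).tolist(),T.round(4).tolist(),s["position"])
w=cv2.resize(I[0],(533,400)); b=cv2.resize(I[2][170:280,220:320],(267,294)); 
c=np.zeros((400,800,3),np.uint8); c[:,:533]=w; c[:294,533:]=b
cv2.imwrite("pics/w3.png",c)
E
```

```text
position: [0.467, 0.0337, 0.3175]
contact_force: [-0.3, -0.9, -0.3]
finger_force: 0.0
position: [0.467, 0.0337, 0.3174]
contact_force: [-0.3, -0.1, 1.0]
finger_force: 0.0
t: 9.3
position: [0.4672, 0.0337, 0.3172]
ee_rot: [[-0.892, 0.452, 0.0], [0.452, 0.892, 0.0], [-0.0, 0.0, -1.0]]
contact_force: [-0.4, -0.1, 0.8]
grip_width: 0.0852
finger_force: 0.0
wrist [[284.6, 266.6], [284.5, 250.6], [284.4, 240.3]]
[[341.7, 0.0, 283.7], [0.0, 341.7, 205.0], [0.0, 0.0, 1.0]] [[0.452, 0.8462, 0.2822, 0.3936], [0.892, -0.4291, -0.1421, 0.0703], [0.0009, 0.3159, -0.9488, 0.2856], [0.0, 0.0, 0.0, 1.0]] [0.46717152 0.03370524 0.3170666 ]
top [[276.0, 219.2], [276.0, 220.5], [276.1, 221.5]]
scene [[269.2, 200.9], [269.0, 208.3], [268.9, 213.8]]
```

View pics/w3.png

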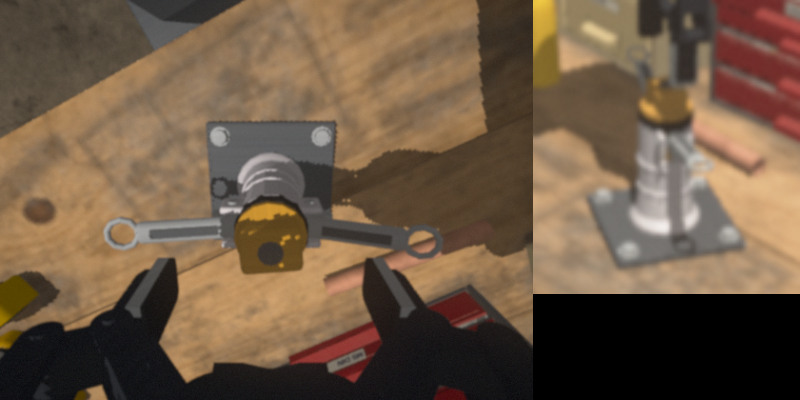

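The plug has dropped, its collar is on the rubber ring and it is centred, with the bore at (284,266) in full-image pixels, as predicted. Now I push both arms down with the open fingers.

```bash
python3 -m handwheel '{"translation":[[0,0,0.5],[0,0,0.5],[0,0,0.5],[0,0,0.5],[0,0,0.25],[0,0,0.25],[0,0,0]],"yaw":[0,0,0,0,0,0,0],"claw":[85,85,85,85,85,85,85]}' 60 | grep -E "^pos|force"
python3 -m handwheel '{"translation":[[0,0,0.25],[0,0,0.25],[0,0,0]],"yaw":[0,0,0],"claw":[85,85,85]}' 60
python3 -c "
from plant import bot;print(bot.state()['moment'])"
```

```text
position: [0.4674, 0.0338, 0.2665]
contact_force: [0.2, 0.5, 0.3]
finger_force: 0.0
t: 10.45
position: [0.4681, 0.0336, 0.2578]
ee_rot: [[-0.892, 0.451, 0.003], [0.451, 0.892, -0.0], [-0.003, 0.001, -1.0]]
contact_force: [-0.3, 0.4, 6.8]
grip_width: 0.0852
finger_force: 4.7
[0.06284864 0.13805516 0.00149609]
```

```bash
python3 -m handwheel '{"translation":[[0,0,0.2],[0,0,0.2],[0,0,0.2],[0,0,0]],"yaw":[0,0,0,0],"claw":[85,85,85,85]}' 60 | grep -E "^pos|force"
python3 - <<'E'
from plant import bot
import cv2
from h import *
I=[]
for n in("wrist","scene"):
    d=bot.get_image(n); I.append(d["img"][:,:,::-1])
print(bot.state()["moment"])
c=np.zeros((400,800,3),np.uint8); c[:,:533]=cv2.resize(I[0],(533,400)); c[:294,533:]=cv2.resize(I[1][170:280,220:320],(267,294))
cv2.imwrite("pics/w4.png",c)
E
```

```text
position: [0.4684, 0.0335, 0.2458]
contact_force: [0.5, -0.7, 6.6]
finger_force: 3.1
[ 0.0211816  -0.04195385 -0.01817382]
```

View pics/w4.png

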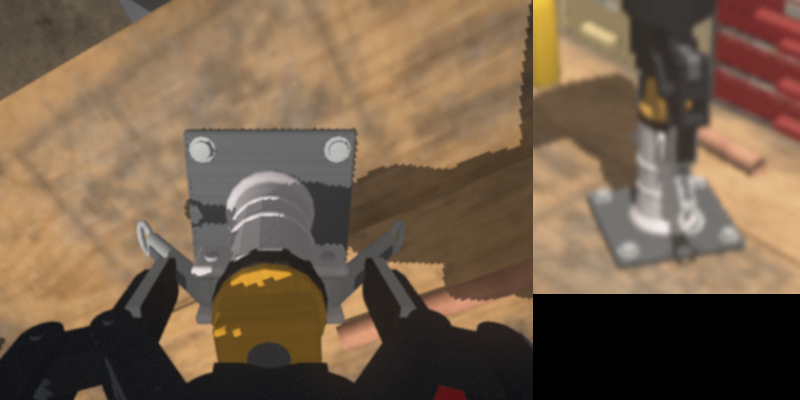

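Both arms hang evenly at about 1 rad, outside the body, with the fingers on them. I'll squeeze them in together.

```bash
python3 -m handwheel '{"translation":[[0,0,0],[0,0,0],[0,0,0],[0,0,0]],"yaw":[0,0,0,0],"claw":[80,76,72,72]}' 60 | grep -E "^pos|force|width"
python3 -m handwheel '{"translation":[[0,0,0],[0,0,0],[0,0,0],[0,0,0],[0,0,0]],"yaw":[0,0,0,0,0],"claw":[68,66,62,58,58]}' 80 | grep -E "^pos|force|width"
```

```text
position: [0.4682, 0.0334, 0.2447]
contact_force: [6.1, -1.6, -2.6]
grip_width: 0.072
finger_force: 8.2
position: [0.4683, 0.0335, 0.2449]
contact_force: [4.9, -2.7, -0.7]
grip_width: 0.0616
finger_force: 88.2
```

```bash
python3 -m handwheel '{"translation":[[0,0,0],[0,0,0],[0,0,0],[0,0,-0.5],[0,0,-1],[0,0,-1],[0,0,-1],[0,0,-1],[0,0,-1],[0,0,-0.5]],"yaw":[0,0,0,0,0,0,0,0,0,0],"claw":[85,85,85,85,85,85,85,85,85,85]}' 60
python3 - <<'E'
from plant import bot
import cv2
from h import *
I=[]
for n in("wrist","scene","top"):
    d=bot.get_image(n); I.append(d["img"][:,:,::-1])
    print(n,[proj(d["camera_matrix"],d["T"],[.4675,.0335,z]).round(1).tolist() for z in (.1305,.1345)])
c=np.zeros((600,800,3),np.uint8); c[:400,:533]=cv2.resize(I[0],(533,400)); c[:294,533:]=cv2.resize(I[1][170:280,220:320],(267,294),interpolation=2)
c[300:,533:]=cv2.resize(I[2][180:280,230:319],(267,300))
v=I[0][150:300,200:380]; c[400:,:240]=cv2.resize(v,(240,200))
cv2.imwrite("pics/w5.png",c)
E
```

```text
t: 12.85
position: [0.4675, 0.0337, 0.3671]
ee_rot: [[-0.892, 0.451, 0.003], [0.451, 0.892, -0.0], [-0.003, 0.001, -1.0]]
contact_force: [1.2, 0.8, 0.6]
grip_width: 0.0854
finger_force: 0.0
wrist [[283.6, 224.6], [283.7, 227.0]]
scene [[269.1, 202.5], [269.2, 200.9]]
top [[276.0, 219.5], [276.0, 219.2]]
```

View pics/w5.png

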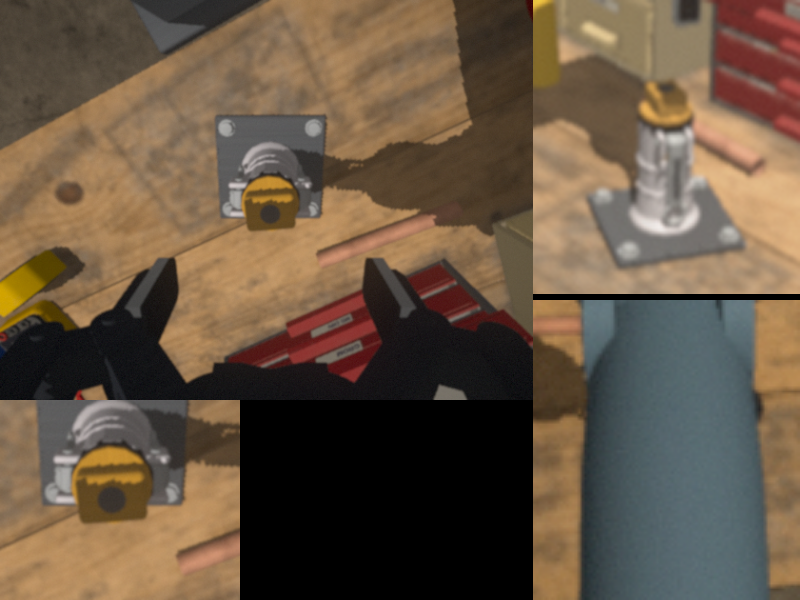

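Both arms appear to hang flat and the plug head is at its locked height. I'll take one last enlarged check.

Run:
```python
from plant import bot
import cv2
from h import *
w=bot.get_image("wrist");s=bot.get_image("scene")
y=np.array([.45,.893,0]);c=np.array([.4675,.0335,0])
for d,n in((w,"w"),(s,"s")):
  o={"w":(220,105,6),"s":(240,195,6)}[n]
  for sg in(1,-1):
    for th in(1.57,1.4):
      p=c+y*sg*(.024+.066*np.cos(th)+.0045*np.sin(th))+[0,0,.095-.066*np.sin(th)]
      q=proj(d["camera_matrix"],d["T"],p); print(n,sg,th,((q-o[:2])*4).round())
a=w["img"][105:245,220:360,::-1]; b=s["img"][175:275,240:310,::-1]
a=cv2.resize(a,None,fx=4,fy=4,interpolation=2); b=cv2.resize(b,None,fx=3.2,fy=5.6,interpolation=2)
b=cv2.resize(s["img"][195:275,240:300,::-1],(240,320),interpolation=2)
m=np.zeros((560,800,3),np.uint8); m[:,:560]=a; m[:320,560:]=b
cv2.imwrite("pics/w6.png",m)
```

```text
w 1 1.57 [379. 319.]
w 1 1.4 [428. 320.]
w -1 1.57 [131. 320.]
w -1 1.4 [ 82. 321.]
s 1 1.57 [ 99. 166.]
s 1 1.4 [ 94. 155.]
s -1 1.57 [129. 217.]
s -1 1.4 [135. 227.]
```

View pics/w6.png

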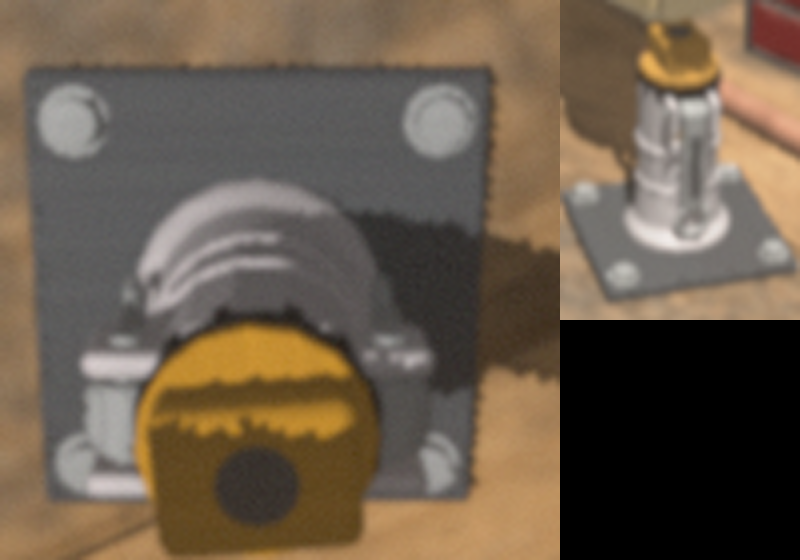

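The ring on the right arm shows at crop (130,222) against a predicted (129,217) for hanging flat. Neither ring sticks out beyond the ears, so both arms are flat and I can hand in.

```bash
python3 -c "
from plant import bot;print(bot.close_job())"
```

```text
the job is handed in; nothing more can be done
None
```

The job is handed in: the plug dropped onto the rubber ring after about 59° of turning, and both cam arms were swung down together and checked flat in the pictures, with the plug drawn down, at about 13 s of the 48 s allowed; the pliers, oil bottle, tape measure and copper pipe were not touched.

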